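# Close the flask's spout and set its filler cap to breathe

## Task

Get the twin-necked stoneware flask ready for the shelf. First press the small wooden spout cap straight down until it is fully home; then screw the wide knurled brass filler cap clockwise until it bottoms out, back it off a quarter turn so that the flask can breathe, and finish still gripping the brass cap at that setting, without letting go. Leave the other things on the table where they are.

Things in the scene. Friction and masses are not known exactly. Their poses are not given: they have to be found in the camera images.
- flask: Rust-glazed stoneware flask, a rounded block 195 x 98 mm, fixed in a light wooden cradle 235 x 135 mm; it cannot move. Origin: centre of the cradle's underside, on the table. x runs from the spout neck (x = -58 mm) to the filler neck (x = +58 mm), z up. Its shoulders reach 97 mm above the table. It may stand at any yaw.
- spout_cap_top (a point): Centre of the top of the small domed wooden spout cap (29 mm diameter, 22 mm high). At the start it stands up, its top 129 to 130 mm above the table; pressed home its top is at 122 mm.
- spout_cap (a joint): Travel of the spout cap, m: 0 up, 0.008 fully home (down). A tight fit holds it wherever it is left; about 5 N downward moves it, to a hard stop.
- filler_cap: Wide knurled round brass filler cap, 43 mm diameter, 32 mm high, on an upright thread. Origin: centre of its underside, 105 mm above the table when bottomed, up to 109 mm unscrewed; z up. A 3 mm ridge on its top runs along its x. Below its rim (outside 18 mm radius) 8 mm are free for fingertips. Grip at any yaw from above; friction 0.05 N m, stays where turned.
- filler_turn (a joint): Angle of the brass filler cap, rad: 0 bottomed out (hard stop), growing as it is unscrewed (anticlockwise seen from above); it starts 2.0 to 3.4 rad from the stop and can be unscrewed to 4.5. Thread pitch 6 mm a turn, right-handed: it sinks as it is turned clockwise.
- sake_cup: Bystander: small stoneware cup, 54 mm diameter, 42 mm high, beside the flask. Origin: centre of its underside.
- stone: Bystander: smooth black river stone, 66 mm across, 26 mm high, beside the flask. Origin: centre of its underside.
- bell: Bystander: brass hand bell, 52 mm diameter, 75 mm high. Origin: centre of its underside.
- tortoise: Bystander: bronze tortoise figurine, about 90 x 58 mm, 37 mm high. Origin: centre of its underside.
- bowl: Bystander: turned wooden bowl of shogi pieces, 132 mm diameter, 50 mm high, on a round dark turntable 230 mm in diameter and 28 mm high. Origin: centre of the bowl's underside.
- piece: Bystander: one boxwood shogi piece lying flat, about 37 x 22 mm, 8 mm thick. Origin: near the centre of its underside.

How it is judged:
On the way, in this order (a step that is already met when the one before it is completed fails the run):
1. the spout cap is pressed fully home (value of joint spout_cap above 0.007 m), for 0.2 s.
2. with the spout cap home, the filler cap is screwed down until it bottoms out (value of joint spout_cap above 0.007 m and value of joint filler_turn below 0.08 rad), for 0.2 s.
At the end, for the whole second after the job is handed in: The spout cap is home (over 7 of 8 mm); the brass cap, after bottoming out, stands still a quarter turn from its stop (1.57 rad, within 0.3) and the fingers still grip it (over 3 N, grasp point within 15 mm of its axis and at most 10 mm above its top) (value of joint spout_cap above 0.007 m and value of joint filler_turn between 1.27 and 1.87 rad and velocity of joint filler_turn between -0.1 and 0.1 rad/s and contact force between the fingers and filler_cap above 3 N and horizontal distance between the grasp point and filler_cap below 0.015 m and z of the grasp point in the frame of filler_cap below 0.042 m); the arm keeps its last pose, push and grip.
It fails at once if a bystander is shoved more than 30 mm (distance of any of sake_cup, stone, bell, tortoise, bowl, piece from where it was at the start of the episode above 0.03 m).
It also fails if it takes over 64 s, if anything falls off the work surface, if the arm or the gripper's body presses on something with over 40 N, if the wrist force passes 120 N, or if a joint passes its speed limit or range.

## Robot

A 7-joint arm with a two-finger parallel gripper is mounted at the origin on the work surface. World frame = base frame: x ahead of the robot, y to its left, z up, the work surface at z = 0. Lengths are in m, angles in rad, forces in N, time in s.
With the tool pointing down it reaches from about 0.4 to 0.875 m from the base axis. Payload 19.3 kg.
Tool frame: the origin (TCP) lies midway between the tips of the shut fingers; the grasp point (between the pads) lies 19 mm behind it; z points along the fingers, y is the line along which they close (so a half turn about z gives the same grasp; the last joint's range is limited). The gripper opens to 85 mm and grips with 20 to 120 N. Pads are 22 mm wide; open, the fingers measure 114 mm over their backs; the gripper's body (76 mm by 85 mm) begins 54 mm behind the grasp point. The pads swing forward as they close: fully open they stand 13 mm farther back than shut.
Start: joints at [1.271, 0.521, -0.036, 1.599, 0.021, 1.021, -0.113], TCP at [0.142, -0.609, 0.231] pointing down, gripper open.
Joint ranges: [-2.91, 2.91], [-0.3, 2.13], [-1.5, 1.42], [0.17, 2.43], [-1.26, 4.41], [0.16, 1.93], [-2.52, 2.52]. Speed limits (rad/s): [1.89, 1.89, 2.39, 2.39, 3.01, 3.01, 3.01].

## Interface

Orientations are given as [roll, pitch, yaw] about the fixed x, y, z axes, in that order (R = Rz(yaw) Ry(pitch) Rx(roll)).
In Python, from workcell import telemetry, grab_frame, calibration, bot, outline_of, landmark_of gives the robot as it stands. The module is installed in compiled form; this text tells all that it offers.
- The arm moves only by the shell command python3 -m inch 'ROWS' [FORCE]. ROWS is JSON, a list of rows, each a list of 7 numbers: the shift along the tool's x, y, z in m, then the turn, a rotation vector about the tool's x, y, z in rad, then the closure, from 0 (fully open) to 1 (shut). A call has 1 to 5 rows; each row shifts and turns the commanded pose from where the row before left it, along the tool's axes as they then stand; what a row does not reach is not made up. A row lasts 1/10 s, in which the tool goes at most 50 mm and 8.59 degrees, less where a joint would pass 70% of its speed; a pose out of reach is approached as far as the arm can. A call is refused whole if a number of a shift passes 0.05 or a number of a turn 0.15, either way. A call with a gripper value outside its range is refused whole. The fingers move at their own pace and stop on an object; FORCE is the grip in N (left out, the last holds). Time passes only in rows, so rows that do not move let the fingers close. It gives the time, the measured TCP pose, the force, the opening and the grip force at its end, in the units of the state.
- telemetry.observe(): the state, without advancing time (a new reading comes with each control period).
- grab_frame(name): name is "scene" or "top"; returns the picture (384x512x3 uint8, red, green, blue); there is no depth.
- calibration(name): a dict with "fovy" (degrees; the focal length in pixels is half the picture's height over the tangent of half this angle, whatever the lens; pixels are square), "cx", "cy" (the principal point, pixels), "pose" (4x4, takes a point from camera to world coordinates). Camera axes: x right, y down, z forward; pixel columns grow to the right and rows downward; lengths in m; the calibration is good to about 2 mm. A picture is of the moment at which its call begins. calibration takes no time and is no camera call.
- bot.job_done(): hands the job in; it is judged then, once.
Trained networks look in the newest picture that a camera, given by its name, has taken for a name from the list of things; names that differ only in an ending like _2 or _b are one class to them, and where a whole thing is asked for, a point or a joint stands for the part that bears it (a point fixed in the world has none). Each returns a list of dicts, best first, with "score" (0 to 1); they miss things now and then, are a little off and sometimes report something else, mostly with a low value. They report only what shows in the picture. A call takes as long as a camera call.
- outline_of(label, camera): "region" (384x512 bool, what is visible of it) and "rect" ([left, top, right, bottom] in pixels, round what is visible of it).
- landmark_of(label, camera): "xy" ([column, row] in pixels: a listed point, or the origin of a listed thing).
The state is a dict: "clock": time; "qpos": joint angles; "qd": joint speeds; "joint_efforts": joint torques, N m; "position": TCP position; "tool_rot": TCP orientation; "force": force on the tool from outside, world axes, zero at the start; "moment": the same for the moment, N m; "grip_width": finger opening in m; "finger_force": force on a finger pad.
Only numpy, scipy, OpenCV 4.12 (cv2) and the standard library are available. Lean on these libraries where they do the work, as an engineer would, in place of code of your own. Each camera call takes 0.05 s, during which the arm holds its last target. There are 200 camera calls.

## Working session

There is one attempt and no reset: what is moved stays moved. The work goes in short steps, Python scripts to look and compute and a shell command to move; the robot and the scene stay as the last step left them, time stands still between calls to the robot, and variables do not carry over. Pictures are saved under pics/ and viewed, at most 10 in all, crops included, and the job is handed in when it is done.

```bash
mkdir -p pics
cat > h.py <<'E'
import numpy as np, cv2
from workcell import telemetry, grab_frame, calibration, bot, outline_of, landmark_of
from scipy.spatial.transform import Rotation as R
def ray(cam,uv):
    c=calibration(cam); f=192/np.tan(np.radians(c["fovy"])/2); P=np.array(c["pose"])
    d=P[:3,:3]@np.array([(uv[0]-c["cx"])/f,(uv[1]-c["cy"])/f,1]); return P[:3,3],d
def atz(cam,uv,z):
    o,d=ray(cam,uv); return o+d*(z-o[2])/d[2]
def tri(uv1,uv2):
    o1,d1=ray("scene",uv1); o2,d2=ray("top",uv2)
    s=np.linalg.lstsq(np.c_[d1,-d2],o2-o1,rcond=None)[0]
    a=o1+s[0]*d1;b=o2+s[1]*d2; return (a+b)/2,np.linalg.norm(a-b)
def save(cam,name):
    im=grab_frame(cam); cv2.imwrite("pics/"+name,im[:,:,::-1]); return im
E
python3 - <<'E'
from h import *
for c in("scene","top"):
    save(c,c+"0.png"); k=calibration(c); print(c,k["fovy"],k["cx"],k["cy"],np.round(k["pose"],3).tolist())
Z={"flask":0,"spout_cap_top":.1295,"filler_cap":.1075,"sake_cup":0,"stone":0,"bell":0,"tortoise":0,"bowl":.028,"piece":0}
for n,z in Z.items():
    for c in("scene","top"):
        for d in landmark_of(n,c)[:2]: print(n,c,round(d["score"],2),np.round(d["xy"],1),np.round(atz(c,d["xy"],z),3))
s=telemetry.observe(); print(s)
E
```

```text
scene 48.405628623367704 261.14845780675387 191.4098173128808 [[0.856, 0.43, -0.287, 0.855], [0.517, -0.716, 0.469, -0.441], [-0.004, -0.549, -0.836, 1.041], [0.0, 0.0, 0.0, 1.0]]
top 52.25403514850207 251.26603406531032 185.41110364246822 [[0.029, -0.991, 0.128, 0.4], [-1.0, -0.03, -0.007, 0.073], [0.011, -0.127, -0.992, 1.23], [0.0, 0.0, 0.0, 1.0]]
flask scene 0.86 [259.5 222. ] [0.546 0.053 0.   ]
flask scene 0.55 [227.  380.8] [ 0.696 -0.335  0.   ]
flask top 0.76 [252.  185.5] [0.558 0.061 0.   ]
flask top 0.44 [375.4 146.6] [ 0.696 -0.332  0.   ]
spout_cap_top scene 0.41 [247.9 176.4] [0.488 0.093 0.129]
spout_cap_top top 0.38 [245.7 202.1] [0.493 0.079 0.129]
filler_cap scene 0.82 [277.7 210.7] [0.6   0.054 0.108]
filler_cap top 0.78 [259.7 163.2] [0.61  0.042 0.107]
sake_cup scene 0.91 [245.3 263.5] [ 0.579 -0.072  0.   ]
sake_cup top 0.7 [294.7 181.1] [ 0.576 -0.074  0.   ]
stone scene 0.52 [284.8 187.9] [0.55  0.189 0.   ]
bell top 0.74 [374.8 238.8] [ 0.401 -0.327  0.   ]
tortoise scene 0.81 [271.9 138.6] [0.423 0.333 0.   ]
tortoise top 0.65 [161.7 224.7] [0.426 0.339 0. 
[... 250 characters left out ...]
.   ]
{'clock': 1.0, 'qpos': array([ 1.27077137,  0.52137039, -0.03626995,  1.59947981,  0.02120618,
        1.02109255, -0.11280866]), 'qd': array([-0.00078997, -0.00094881,  0.00115428, -0.00104262, -0.00112744,
       -0.00210418,  0.00047916]), 'joint_efforts': array([-2.05134616e-03, -9.26864648e+01,  1.97775900e+00, -3.70254099e+01,
        1.81856094e-02,  1.68627805e-03,  2.75486070e-05]), 'position': array([ 0.1423401 , -0.60858449,  0.23131682]), 'tool_rot': array([3.14155666e+00, 1.61684209e-05, 2.29750178e-01]), 'force': array([ 0.17129789,  0.98133633, -0.25980662]), 'moment': array([ 0.01893053, -0.01162827,  0.00903599]), 'finger_force': 0.0, 'grip_width': 0.08530285054679793}
```

```bash
python3 -c "
import cv2,numpy as np
cv2.imwrite('pics/both.png',cv2.resize(np.vstack([cv2.imread('pics/scene0.png'),cv2.imread('pics/top0.png')]),(400,600)))"
```

```text
(no output)
```

View pics/scene0.png

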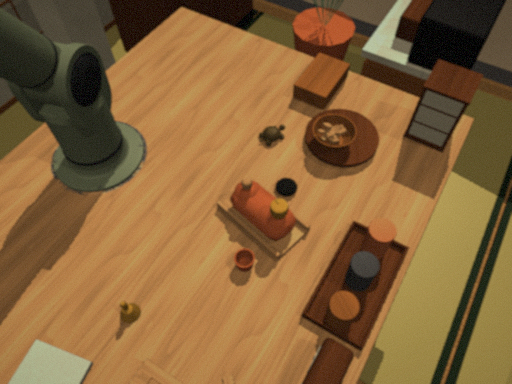

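View pics/top0.png

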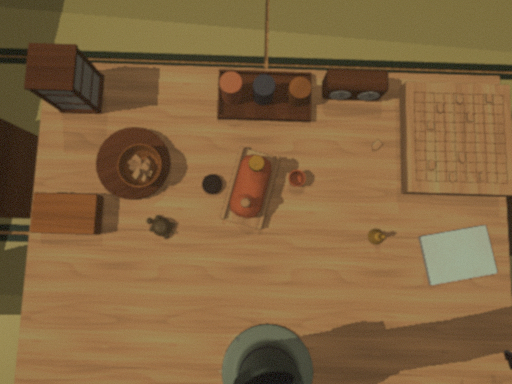

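The pictures show the flask in its cradle. The spout cap is near scene (248,184) / top (246,202), the brass cap near scene (279,206) / top (257,162). The stone and cup stand either side of the flask. I'll refine with crops and outlines.

Run:
```python
from h import *
a=cv2.imread('pics/scene0.png')[165:255,205:320]; b=cv2.imread('pics/top0.png')[140:235,205:320]
A=cv2.resize(a,None,fx=5,fy=5,interpolation=cv2.INTER_NEAREST);B=cv2.resize(b,None,fx=5,fy=5,interpolation=cv2.INTER_NEAREST)
cv2.imwrite('pics/c1.png',cv2.resize(A,(575,450))); cv2.imwrite('pics/c2.png',B)
for n,z in(("filler_cap",.125),("spout_cap_top",.1295),("flask",0)):
    for c in("scene","top"):
        grab_frame(c)
        for d in outline_of(n,c)[:1]:
            ys,xs=np.nonzero(d["region"]); m=(xs.mean(),ys.mean()); print(n,c,round(d["score"],2),np.round(d["rect"],0),len(xs),np.round(m,1),np.round(atz(c,m,z),3))
        for d in landmark_of(n,c)[:1]: print(' lm',np.round(d["xy"],1),round(d["score"],2))
```

```text
filler_cap scene 0.72 [269. 198. 287. 218.] 321 [279.1 208.4] [0.605 0.053 0.125]
 lm [276.8 212.2] 0.72
filler_cap top 0.56 [251. 155. 262. 173.] 176 [256. 163.] [0.607 0.053 0.125]
 lm [255.5 165.2] 0.67
spout_cap_top scene 0.63 [242. 175. 253. 189.] 103 [246.8 183.3] [0.497 0.073 0.129]
 lm [247.3 177.1] 0.69
spout_cap_top top 0.66 [243. 196. 250. 209.] 87 [245.4 202.8] [0.491 0.08  0.129]
 lm [246.6 202.9] 0.46
flask scene 0.61 [216. 178. 310. 260.] 3970 [264.  217.6] [0.549 0.072 0.   ]
 lm [259.6 224. ] 0.81
flask top 0.85 [222. 146. 282. 228.] 3228 [250.3 187.7] [ 0.55   0.066 -0.   ]
 lm [250.3 187.7] 0.84
```

View pics/c1.png

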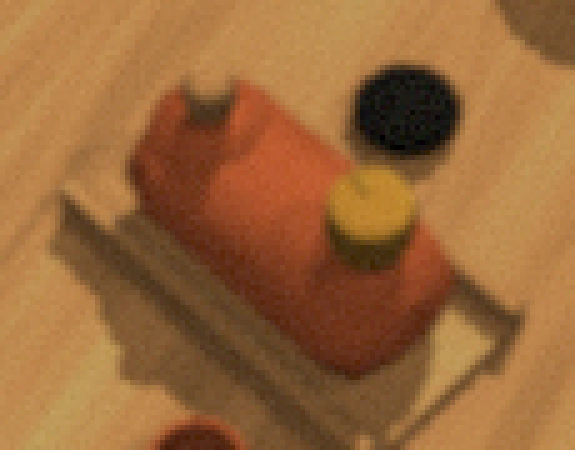

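View pics/c2.png

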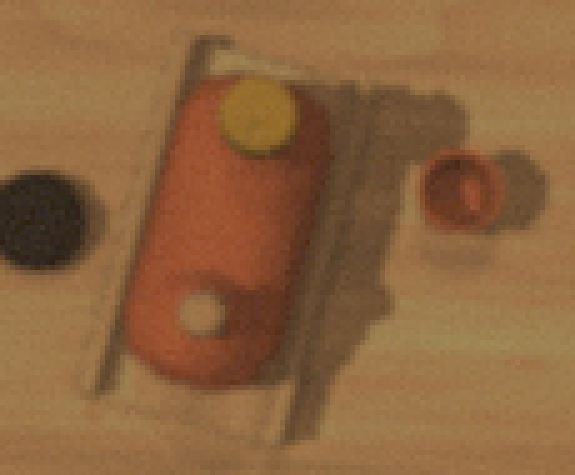

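Crop 1: brass top disc centred at crop (371,202), i.e. scene (279.2,205.4); spout dome at about (247,181.5). Crop 2: brass disc at about top (256.8,163.2); spout cap at (245.6,202.6). The stone and cup are well clear.

Run:
```python
from h import *
for n,a,b,z in(("fil",(278.7,204.9),(256.3,162.7),.1395),("spout",(246.5,181.2),(245.1,202.1),.127)):
    print(n,atz("scene",a,z).round(4),atz("top",b,z).round(4),tri(a,b))
# cradle corners (crop2), rail tops ~?
for p in((197,38),(92,395),(285,443)): print(atz("top",(p[0]/5+204.5,p[1]/5+139.5),.02).round(3))
```

```text
fil [0.6029 0.0531 0.1395] [0.6051 0.0523 0.1395] (array([0.60407401, 0.05199802, 0.14226126]), np.float64(0.00121660757523918))
spout [0.4915 0.0795 0.127 ] [0.4934 0.0806 0.127 ] (array([0.49253065, 0.07994313, 0.12757012]), np.float64(0.0021568755731974187))
[0.676 0.091 0.02 ]
[0.45  0.148 0.02 ]
[0.424 0.029 0.02 ]
```

```bash
python3 -m inch '[[0.02,-0.01,0,0,0,0,1],[0.04,-0.02,0,0,0,0,1],[0.04,-0.02,0,0,0,0,1],[0.04,-0.02,0,0,0,0,1],[0.04,-0.02,0,0,0,0,1]]' 40; python3 -m inch '[[0.04,-0.02,0,0,0,0,1],[0.04,-0.02,0,0,0,0,1],[0.04,-0.02,0,0,0,0,1],[0.04,-0.02,0,0,0,0,1],[0.02,-0.01,0,0,0,0,1]]'
python3 -c "
from h import *
s=telemetry.observe();print(s)"
```

```text
clock: 2.4
position: [0.2983, -0.4787, 0.2314]
tool_rot: [3.141, -0.0, 0.23]
force: [1.5, -0.4, 0.8]
grip_width: 0.0128
finger_force: 0.0
clock: 2.9
position: [0.4549, -0.3481, 0.2314]
tool_rot: [-3.141, -0.001, 0.234]
force: [0.5, -0.5, -0.8]
grip_width: -0.0001
finger_force: 0.0
{'clock': 2.9, 'qpos': array([ 0.64477148,  0.43998389, -0.12944633,  1.73709058,  0.06519416,
        0.96820808, -0.84665732]), 'qd': array([-0.31387914,  0.07023757, -0.01267051, -0.10791759,  0.03718226,
        0.04868606, -0.35692821]), 'joint_efforts': array([ 2.58667454e+00, -8.46309614e+01, -3.45185939e-01, -3.49393773e+01,
       -6.87850197e-02, -1.18659488e-01,  1.47541082e-01]), 'position': array([ 0.45488012, -0.34810449,  0.2313959 ]), 'tool_rot': array([-3.14101163e+00, -1.28780783e-03,  2.33560476e-01]), 'force': array([ 0.47009742, -0.52147734, -0.81475348]), 'moment': array([-0.01776169,  0.01322416, -0.01507095]), 'finger_force': 0.0, 'grip_width': -6.834674257602843e-05}
```

```bash
python3 -m inch '[[0.013,-0.04,0,0,0,0,1],[0.013,-0.04,0,0,0,0,1],[0.013,-0.04,0,0,0,0,1],[0.013,-0.04,0,0,0,0,1],[0.013,-0.04,0,0,0,0,1]]' ; python3 -m inch '[[0.013,-0.04,0,0,0,0,1],[0.013,-0.04,0,0,0,0,1],[0.013,-0.04,0,0,0,0,1],[0.013,-0.04,0,0,0,0,1],[0,0,0,0,0,0,1]]'
python3 -c "
from h import *
s=telemetry.observe();print(s['qpos'])
r=R.from_euler('xyz',s['tool_rot']);print(r.inv().apply(np.array([.4925,.08,.17])-s['position']))"
```

```text
clock: 3.4
position: [0.4696, -0.1402, 0.2315]
tool_rot: [3.141, -0.0, 0.23]
force: [0.8, 0.9, 0.3]
grip_width: -0.0001
finger_force: 0.0
clock: 3.9
position: [0.4841, 0.0313, 0.2316]
tool_rot: [-3.14, -0.001, 0.236]
force: [0.0, -2.1, 0.4]
grip_width: 0.0005
finger_force: 0.0
[ 0.04309293  0.30984653 -0.28285114  1.94818553  0.10692663  0.89668992
 -1.62816989]
[ 0.01952468 -0.04522008  0.0616833 ]
```

```bash
python3 -m inch '[[0.01,-0.022,0.01,0,0,0,1],[0.01,-0.023,0.02,0,0,0,1],[0,0,0.02,0,0,0,1],[0,0,0.012,0,0,0,1],[0,0,0,0,0,0,1]]'
python3 -c "
from h import *
save('scene','s1.png');save('top','t1.png')
a=cv2.imread('pics/scene0.png')[120:220,190:310]; 
a=cv2.imread('pics/s1.png')[120:220,190:310];b=cv2.imread('pics/t1.png')[150:250,190:310]
cv2.imwrite('pics/c3.png',cv2.resize(np.hstack([a,b]),(800,333),interpolation=cv2.INTER_CUBIC))
s=telemetry.observe()
r=R.from_euler('xyz',s['tool_rot']);print(r.inv().apply(np.array([.4925,.08,.122])-s['position']))"
```

```text
clock: 4.4
position: [0.4923, 0.0735, 0.1681]
tool_rot: [3.141, 0.002, 0.229]
force: [-0.1, -0.7, 0.3]
grip_width: 0.0001
finger_force: 0.0
[ 0.00064996 -0.00631102  0.04778398]
```

View pics/c3.png

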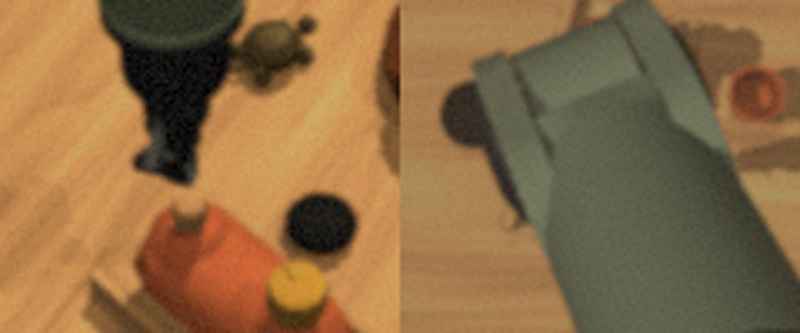

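The shut fingertips (crop (180,180)) hang just over the wooden cap (crop (190,210)); the top view is blocked by the arm. I'll correct 6 mm along y and go down.

```bash
python3 -m inch '[[0.0005,-0.006,0.01,0,0,0,1],[0,0,0.015,0,0,0,1],[0,0,0.008,0,0,0,1],[0,0,0.004,0,0,0,1],[0,0,0.002,0,0,0,1]]'; python3 -m inch '[[0,0,0.002,0,0,0,1],[0,0,0.002,0,0,0,1],[0,0,0.002,0,0,0,1],[0,0,0.002,0,0,0,1],[0,0,0,0,0,0,1]]'
```

```text
clock: 5.0
position: [0.4922, 0.0802, 0.1302]
tool_rot: [-3.142, 0.0, 0.23]
force: [-0.6, -0.5, 0.1]
grip_width: 0.0003
finger_force: 0.0
clock: 5.5
position: [0.4923, 0.0802, 0.1222]
tool_rot: [-3.142, -0.0, 0.23]
force: [1.1, 0.0, -1.1]
grip_width: 0.0002
finger_force: 0.0
```

```bash
python3 -m inch '[[0,0,0.001,0,0,0,1]]'; python3 -m inch '[[0,0,0.001,0,0,0,1]]'; python3 -m inch '[[0,0,0.001,0,0,0,1]]'
```

```text
clock: 5.6
position: [0.4924, 0.0802, 0.1217]
tool_rot: [3.141, -0.001, 0.23]
force: [-7.8, -1.2, 31.3]
grip_width: 0.0001
finger_force: 15.7
clock: 5.7
position: [0.4926, 0.0803, 0.1215]
tool_rot: [3.141, -0.001, 0.23]
force: [-12.8, -2.2, 50.6]
grip_width: -0.0
finger_force: 25.4
clock: 5.8
position: [0.4927, 0.0803, 0.1213]
tool_rot: [3.141, -0.002, 0.229]
force: [-19.1, -4.0, 71.0]
grip_width: -0.0003
finger_force: 35.4
```

```bash
python3 -m inch '[[0,0,-0.01,0,0,0,1],[0,0,-0.03,0,0,0,1],[0,0,-0.035,0,0,0,1],[0,0,-0.005,0,0,-0.07,0],[0,0,0,0,0,-0.145,0]]'
python3 -m inch '[[0,0,0,0,0,-0.145,0],[0,0,0,0,0,-0.145,0],[0,0,0,0,0,-0.145,0],[0,0,0,0,0,-0.145,0],[0,0,0,0,0,-0.145,0]]'
python3 -m inch '[[0,0,0,0,0,-0.145,0],[0,0,0,0,0,-0.145,0],[0,0,0,0,0,-0.145,0],[0,0,0,0,0,-0.145,0],[0,0,0,0,0,-0.145,0]]'
python3 -m inch '[[0,0,0,0,0,-0.145,0],[0,0,0,0,0,-0.145,0],[0,0,0,0,0,-0.145,0],[0,0,0,0,0,-0.145,0],[0,0,0,0,0,-0.145,0]]'
python3 -m inch '[[0,0,0,0,0,-0.145,0],[0,0,0,0,0,-0.145,0],[0,0,0,0,0,-0.145,0],[0,0,0,0,0,-0.145,0],[0,0,0,0,0,-0.145,0]]'
python3 -m inch '[[0,0,0,0,0,-0.145,0],[0,0,0,0,0,-0.145,0],[0,0,0,0,0,-0.145,0],[0,0,0,0,0,-0.07,0],[0,0,0,0,0,0,0]]'
python3 -c "
from h import *
s=telemetry.observe();print(s['qpos'])
r=R.from_euler('xyz',s['tool_rot']);print(r.inv().apply(np.array([.604,.0525,.17])-s['position']))"
```

```text
clock: 6.3
position: [0.4928, 0.0803, 0.2007]
tool_rot: [3.141, -0.002, 0.448]
force: [-0.7, 0.1, -0.9]
grip_width: 0.0279
finger_force: 0.0
clock: 6.8
position: [0.4922, 0.0801, 0.1992]
tool_rot: [-3.142, 0.0, 1.176]
force: [0.6, -0.7, 0.5]
grip_width: 0.0856
finger_force: 0.0
clock: 7.3
position: [0.4921, 0.0801, 0.1992]
tool_rot: [-3.142, -0.0, 1.901]
force: [-1.3, -0.2, -0.4]
grip_width: 0.0853
finger_force: 0.0
clock: 7.8
position: [0.4922, 0.0801, 0.1992]
tool_rot: [3.142, -0.0, 2.626]
force: [-0.3, 0.0, 0.1]
grip_width: 0.085
finger_force: 0.0
clock: 8.3
position: [0.4922, 0.0801, 0.1992]
tool_rot: [-3.142, 0.0, -2.933]
force: [0.2, 0.6, 0.2]
grip_width: 0.0854
finger_force: 0.0
clock: 8.8
position: [0.4921, 0.08, 0.199]
tool_rot: [3.141, -0.0, -2.433]
force: [0.3, 0.5, 0.5]
grip_width: 0.0854
finger_force: 0.0
[ 0.54440782  0.60007184 -1.14741304  1.9226079   0.63684907  1.04470872
  1.39739843]
[-0.06700832 -0.09377403  0.02894584]
```

```bash
python3 -m inch '[[-0.017,-0.023,0,0,0,0,0],[-0.025,-0.035,0,0,0,0,0],[-0.018,-0.025,0,0,0,0,0],[-0.007,-0.011,0.01,0,0,0,0],[0,0,0.01,0,0,0,0]]'
python3 -c "
from h import *
s=telemetry.observe();print(s['qpos'])
save('scene','s2.png');a=cv2.imread('pics/s2.png')[120:240,190:340]
cv2.imwrite('pics/c4.png',cv2.resize(a,(750,600),interpolation=cv2.INTER_CUBIC))
for d in landmark_of('spout_cap_top','scene')[:1]: print(d['xy'],atz('scene',d['xy'],.122))
r=R.from_euler('xyz',s['tool_rot']);print(r.inv().apply(np.array([.604,.0525,.108])-s['position']))"
```

```text
clock: 9.3
position: [0.6048, 0.0521, 0.1782]
tool_rot: [3.141, 0.0, -2.436]
force: [-1.0, 0.0, -0.6]
grip_width: 0.0852
finger_force: 0.0
[ 0.47511621  0.76628086 -1.04871014  1.66508652  0.71987325  1.14590383
  1.50736191]
[245.8, 178.8] [0.48386526 0.08791138 0.122     ]
[0.00038057 0.00078395 0.07016809]
```

View pics/c4.png

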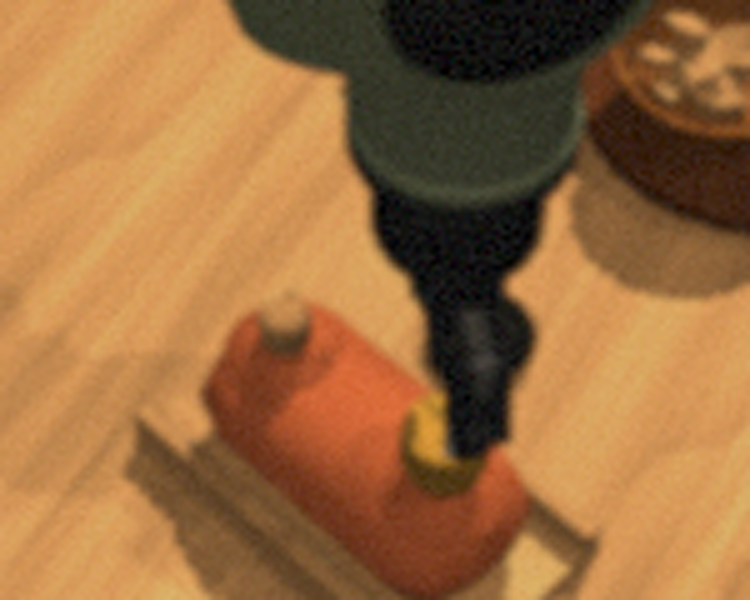

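The near finger is in front of the brass cap, in line with the camera, and the spout cap is visibly lower. The pose agrees with the estimate within 1 mm, so I'll descend and grip.

```bash
python3 -m inch '[[0,0.001,0.02,0,0,0,0],[0,0,0.02,0,0,0,0],[0,0,0.018,0,0,0,0],[0,0,0.008,0,0,0,0],[0,0,0.004,0,0,0,0]]'
python3 -m inch '[[0,0,0,0,0,0,0.7],[0,0,0,0,0,0,1],[0,0,0,0,0,0,1],[0,0,0,0,0,0,1],[0,0,0,0,0,0,1]]' 40
python3 -c "
from h import *
s=telemetry.observe();print(s['qpos'],s['moment'])"
```

```text
clock: 9.9
position: [0.6031, 0.0532, 0.1084]
tool_rot: [3.141, -0.001, -2.433]
force: [0.4, -0.3, -0.1]
grip_width: 0.0856
finger_force: 0.0
clock: 10.4
position: [0.6049, 0.0521, 0.1106]
tool_rot: [-3.139, 0.001, -2.435]
force: [3.5, -6.1, 9.6]
grip_width: 0.0417
finger_force: 39.2
[ 0.44150892  0.84190111 -0.98816465  1.715693    0.80768714  1.0436406
  1.44590328] [-1.2815635  -0.54436257 -0.05867415]
```

```bash
python3 -m inch '[[0,0,0,0,0,0.06,1],[0,0,0.0001,0,0,0.12,1],[0,0,0.0001,0,0,0.12,1],[0,0,0.0001,0,0,0.12,1],[0,0,0.0001,0,0,0.12,1]]'
python3 -c "
from h import *
s=telemetry.observe();print(s['qpos'],s['moment'])"
python3 -m inch '[[0,0,0.0001,0,0,0.12,1],[0,0,0.0001,0,0,0.12,1],[0,0,0.0001,0,0,0.12,1],[0,0,0.0001,0,0,0.12,1],[0,0,0.0001,0,0,0.12,1]]'
python3 -c "
from h import *
s=telemetry.observe();print(s['qpos'],s['moment'])"
```

```text
clock: 10.9
position: [0.6048, 0.0525, 0.1101]
tool_rot: [-3.14, 0.003, -2.979]
force: [2.0, -4.3, 7.4]
grip_width: 0.0417
finger_force: 39.4
[ 0.38251086  0.79328596 -0.87640025  1.71908587  0.72128497  0.9813287
  0.96242831] [-0.75137732 -0.48967085  0.04671881]
clock: 11.4
position: [0.6049, 0.0528, 0.1096]
tool_rot: [3.14, 0.003, 2.704]
force: [3.4, -2.4, 5.4]
grip_width: 0.042
finger_force: 39.7
[ 0.30610359  0.74588613 -0.74357747  1.72331001  0.61774529  0.91836129
  0.4397367 ] [-0.42326378 -0.83020541  0.0793045 ]
```

```bash
python3 -m inch '[[0,0,0.0001,0,0,0.12,1],[0,0,0.0001,0,0,0.12,1],[0,0,0.0001,0,0,0.12,1],[0,0,0.0001,0,0,0.12,1],[0,0,0.0001,0,0,0.12,1]]'
python3 -c "
from h import *
s=telemetry.observe();print(s['qpos'],s['moment'])"
python3 -m inch '[[0,0,0.0001,0,0,0.12,1],[0,0,0.0001,0,0,0.12,1],[0,0,0.0001,0,0,0.12,1]]'
python3 -c "
from h import *
s=telemetry.observe();print(s['qpos'],s['moment'])"
```

```text
clock: 11.9
position: [0.6052, 0.0531, 0.1091]
tool_rot: [3.138, 0.002, 2.104]
force: [5.8, -2.1, 2.3]
grip_width: 0.0418
finger_force: 40.1
[ 0.21913446  0.70656966 -0.60231532  1.72801977  0.50608295  0.86321464
 -0.07331298] [-0.26641994 -1.45802183  0.11232486]
clock: 12.2
position: [0.6054, 0.0531, 0.1088]
tool_rot: [3.137, 0.0, 1.745]
force: [8.2, -1.3, 0.8]
grip_width: 0.0417
finger_force: 40.3
[ 0.16260303  0.68732116 -0.51416926  1.73113113  0.43543356  0.83437033
 -0.37668854] [-0.22388552 -1.83468123  0.06092669]
```

Turned 2.1 rad so far; no stop felt. Continuing in smaller batches.

```bash
for i in 1 2; do :; done; python3 -m inch '[[0,0,0.0001,0,0,0.1,1],[0,0,0.0001,0,0,0.1,1],[0,0,0.0001,0,0,0.1,1]]'
python3 -c "
from h import *
s=telemetry.observe();print(s['qpos'][6],s['moment'])"
python3 -m inch '[[0,0,0.0001,0,0,0.1,1],[0,0,0.0001,0,0,0.1,1],[0,0,0.0001,0,0,0.1,1]]'
python3 -c "
from h import *
s=telemetry.observe();print(s['qpos'][6],s['moment'])"
```

```text
clock: 12.5
position: [0.6056, 0.0531, 0.1086]
tool_rot: [3.137, -0.001, 1.445]
force: [8.8, -1.2, 0.9]
grip_width: 0.0421
finger_force: 40.3
-0.6264067325945732 [-0.44807243 -2.07708247  0.04275988]
clock: 12.8
position: [0.6058, 0.053, 0.1083]
tool_rot: [3.137, -0.003, 1.145]
force: [9.9, -2.7, -1.0]
grip_width: 0.0419
finger_force: 40.4
-0.8746737255287991 [-0.58840524 -2.29493809  0.0146456 ]
```

```bash
python3 -m inch '[[0,0,0.0001,0,0,0.1,1],[0,0,0.0001,0,0,0.1,1],[0,0,0.0001,0,0,0.1,1]]'
python3 -c "
from h import *
s=telemetry.observe();print(s['qpos'][6],s['moment'])"
python3 -m inch '[[0,0,0.0001,0,0,0.1,1],[0,0,0.0001,0,0,0.1,1],[0,0,0.0001,0,0,0.1,1]]'
python3 -c "
from h import *
s=telemetry.observe();print(s['qpos'][6],s['moment'])"
```

```text
clock: 13.1
position: [0.6063, 0.0535, 0.1083]
tool_rot: [3.137, -0.005, 0.847]
force: [11.5, -3.3, 2.0]
grip_width: 0.0419
finger_force: 40.5
-1.1201306834193088 [-0.66882574 -2.42104095  1.21102716]
clock: 13.4
position: [0.6053, 0.0524, 0.1078]
tool_rot: [3.139, -0.003, 0.546]
force: [-2.1, -8.1, 6.2]
grip_width: 0.042
finger_force: 41.3
-1.3642327431465435 [-2.42289511  0.80170255  0.9541829 ]
```

Moment about z rose to about 1.2 N m and z stopped sinking: the cap has bottomed, and the grip then slipped slightly. I'll hold briefly, then back off 1.57 rad.

```bash
python3 -m inch '[[0,0,0,0,0,0.03,1],[0,0,0,0,0,0,1],[0,0,0,0,0,0,1]]'
python3 -m inch '[[0,0,0,0,0,-0.05,1],[0,0,-0.0001,0,0,-0.12,1],[0,0,-0.0001,0,0,-0.12,1],[0,0,-0.0001,0,0,-0.12,1],[0,0,-0.0001,0,0,-0.12,1]]'
python3 -m inch '[[0,0,-0.0001,0,0,-0.12,1],[0,0,-0.0001,0,0,-0.12,1],[0,0,-0.0001,0,0,-0.12,1],[0,0,-0.0001,0,0,-0.12,1],[0,0,-0.0001,0,0,-0.12,1]]'
python3 -c "
from h import *
s=telemetry.observe();print(s['qpos'],s['moment'])"
```

```text
clock: 13.7
position: [0.6052, 0.0524, 0.1077]
tool_rot: [3.139, -0.003, 0.52]
force: [6.2, -6.6, 5.5]
grip_width: 0.0419
finger_force: 41.4
clock: 14.2
position: [0.6053, 0.0523, 0.1082]
tool_rot: [3.138, -0.002, 1.054]
force: [5.4, -5.8, 5.9]
grip_width: 0.0416
finger_force: 41.4
clock: 14.7
position: [0.6054, 0.0522, 0.1088]
tool_rot: [3.137, 0.001, 1.654]
force: [5.5, -6.1, 7.1]
grip_width: 0.042
finger_force: 41.4
[ 0.14964502  0.68321577 -0.49288498  1.73191791  0.41944662  0.8287544
 -0.45368373] [-1.27918982 -1.2886424  -0.05161643]
```

```bash
python3 -m inch '[[0,0,-0.0001,0,0,-0.12,1],[0,0,-0.0001,0,0,-0.12,1],[0,0,-0.0001,0,0,-0.12,1],[0,0,-0.0001,0,0,-0.09,1],[0,0,0,0,0,0,1]]'
python3 -m inch '[[0,0,0,0,0,0,1],[0,0,0,0,0,0,1],[0,0,0,0,0,0,1]]'
python3 -c "
from h import *
s=telemetry.observe();print(s['qd'],s['moment'])
save('scene','s3.png');a=cv2.imread('pics/s3.png')[150:240,205:325]
cv2.imwrite('pics/c5.png',cv2.resize(a,(720,540),interpolation=cv2.INTER_CUBIC))"
```

```text
clock: 15.2
position: [0.6055, 0.0523, 0.1092]
tool_rot: [3.138, 0.002, 2.102]
force: [6.8, -5.8, 8.5]
grip_width: 0.0417
finger_force: 41.6
clock: 15.5
position: [0.6055, 0.0523, 0.1092]
tool_rot: [3.138, 0.003, 2.099]
force: [6.0, -6.6, 7.3]
grip_width: 0.0419
finger_force: 41.5
[-0.00030824  0.00049023  0.00049657 -0.00048683  0.00043668 -0.00125503
  0.00055   ] [-1.23858789 -1.49065798  0.03135085]
```

View pics/c5.png

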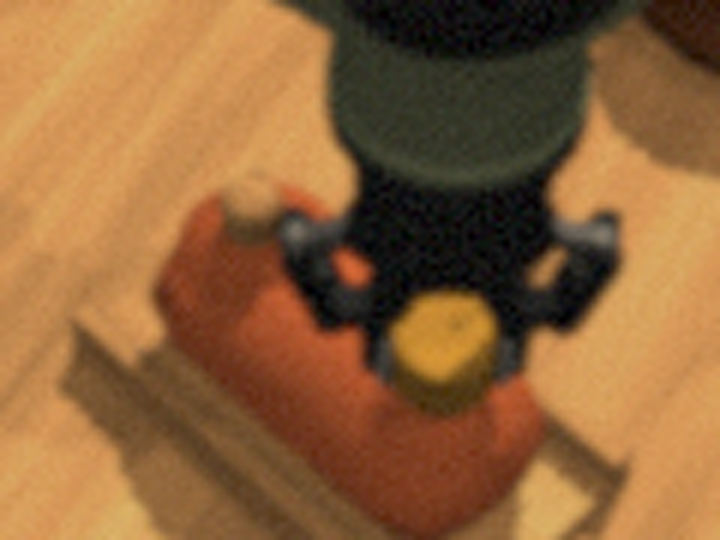

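The picture shows both fingers gripping the brass cap at crop (445,345) and the spout cap home at (250,205). z rose 1.5 mm over the quarter turn, as the thread pitch predicts.

```bash
python3 -c "
from workcell import bot
print(bot.job_done())"
```

```text
the job is handed in; nothing more can be done
None
```

I pressed the spout cap home, screwed the brass cap down until it bottomed, then backed it off about 1.58 rad and handed the job in with the fingers still gripping it at about 41 N; the hand-in call gave no verdict.

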